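# Set out a new member's locker handover

### The job

Set out a new member's locker things around the white runner board: lay the orange access badge flat in the middle of the green pad and stand the glass paperweight on the middle of the badge, lay the padlock flat on the middle of the red key tin's lid, and lay the iron key on the runner halfway between the pad and the tin. Put the navy fob flat on the table straight behind the tin (on its long side facing away from the robot, opposite its black latch, and centred on it), about a finger's width clear of it. Let go of everything and leave the brass bell and the yellow tape roll where they are.

Things in the scene. Friction and masses are not known exactly. Their poses are not given: they have to be found in the camera images.
- runner: Fixed flat white laminate board, 84 (x) by 380 (y) by 6 mm high. Origin: centre of its underside, so its top is 6 mm above the origin. Its y axis runs along its length; its x axis points away from the robot within about 9 degrees. The pad and the tin stand on it at y = +130 and -130 mm, either way round, so its centre is halfway between them.
- pad: Fixed dark green pad on one end of the runner, 80 (x) by 100 (y) by 4 mm high. Origin: centre of its underside (on the runner's top); its top is 4 mm above. Axes as the runner's.
- tin: Fixed closed key tin, red painted steel, on the other end of the runner, 70 (x) by 90 (y) by 30 mm high with a flat lid. Origin: centre of its underside (on the runner's top); the lid is 30 mm above. Axes as the runner's: a black latch on its front face (-x, towards the robot), so behind it is +x; the runner's rear edge is 42 mm and the tin's rear face 35 mm behind its origin.
- badge: Loose hard-cased orange access badge with a white stripe near one end, 70 (x) by 40 (y) by 10 mm thick, about 30 g, lying flat. Origin: centre of its underside.
- weight: Loose pale blue glass paperweight, a ball with a flat foot: 48 mm across at 15 to 21 mm height, foot 32 mm across, 40 mm high, about 130 g, standing on its foot. Origin: centre of its underside (foot).
- padlock: Loose mini chrome padlock lying flat: body 34 (x) by 32 (y) by 16 mm high, about 80 g, its thin shackle reaching out to x = +36 mm. Origin: centre of the underside of the body without the shackle.
- key: Loose black iron key lying flat, 88 mm long along x (from -42 to +46 mm), about 60 g: straight square shank 9 mm wide and 9 mm high along the x axis from x = -42 to +18, round ring handle 33 mm across centred at x = +30, bit sticking out to y = +16.5 mm between x = -40 and -26. Origin: on the shank's axis near mid-length, at the underside; grip it here across y.
- fob: Loose navy rubber key fob lying flat: rounded body 53 mm long (x from -27 to +26 mm), 26 mm wide (y) and 12 mm high, about 30 g, a small brass loop reaching to x = +37 mm. Origin: at the middle of its body, at the underside.
- bell: Loose bystander: brass counter bell, 72 mm across, 47 mm high. Origin: centre of its underside. To be left alone.
- tape: Loose bystander: yellow roll of tape lying flat, 72 mm across, 22 mm high. Origin: centre of its underside. To be left alone.
Things that resemble listed ones, but are neither listed nor needed, are in the scene too. Of the things like the fob, leave any that is pink or turquoise; of the rest the larger one is meant.

How it is judged:
By the outcome, as a careful person would: the job done as asked, in the order asked, and still so for the second after the job is handed in, with the robot touching nothing.
It also fails if it takes over 109 s, if anything falls off the work surface, if the arm or the gripper's body presses on something with over 40 N, if the wrist force passes 120 N, or if a joint passes its speed limit or range.

### The arm

A 6-joint arm with a two-finger parallel gripper is mounted at the origin on the work surface. World frame = base frame: x ahead of the robot, y to its left, z up, the work surface at z = 0. Lengths are in m, angles in rad, forces in N, time in s.
With the tool pointing down it reaches from about 0.25 to 0.775 m from the base axis. Payload 4 kg.
Tool frame: the origin (TCP) lies midway between the tips of the shut fingers; the grasp point (between the pads) lies 19 mm behind it; z points along the fingers, y is the line along which they close (so a half turn about z gives the same grasp; the last joint's range is limited). The gripper opens to 94 mm and grips with 3 to 60 N. Pads are 16 mm wide; open, the fingers measure 119 mm over their backs; the gripper's body (75 mm by 177 mm) begins 78 mm behind the grasp point.
Start: joints at [1.022, 0.087, 1.371, -0, 1.684, -0.103], TCP at [0.237, 0.496, 0.206] pointing down, gripper open.
Joint ranges: [-3.1, 3.1], [-0.76, 2.03], [0.27, 2.55], [-1.08, 4.22], [0.17, 2.65], [-2.57, 2.57]. Speed limits (rad/s): [2.79, 2.79, 3.14, 3.14, 3.14, 3.14].

### API

Orientations are given as [roll, pitch, yaw] about the fixed x, y, z axes, in that order (R = Rz(yaw) Ry(pitch) Rx(roll)).
In Python, from bench import robot gives the robot as it stands.
- The arm moves only by the tool servo_tool, never from a script. Its argument "moves" is a list of rows, each a list of 5 numbers: the shift along the tool's x, y, z in units of 25 mm (1.0 is 25 mm), then the turn about the tool's z in units of 6 degrees (1.0 is 6 degrees), then the closure, from 0 (fully open) to 1 (shut). In form: [[dx, dy, dz, yaw, gripper], ...]. A call has 1 to 10 rows; each row is the pose to reach, as a shift and turn from the pose commanded when the call began, along the tool's axes at that moment; what a row does not reach only later rows make up. A row lasts 1/12 s, in which the tool goes at most 41.7 mm and 7.16 degrees, less where a joint would pass 70% of its speed; a pose out of reach is approached as far as the arm can. A call with a gripper value outside its range is refused whole. The fingers move at their own pace and stop on an object; the grip force is fixed at half the most. Time passes only in rows, so rows that repeat a pose let the fingers close. It gives the time, the measured TCP pose, the force, the opening and the grip force at its end, in the units of the state.
- robot.get_obs(): the state, without advancing time (a new reading comes with each control period).
- robot.snapshot(name): name is "side" or "top" or "wrist"; returns a dict with "image" (400x640x3 uint8, blue, green, red), "fx", "fy", "cx", "cy" (pixels), "eye" and "orientation" of the camera in the world; the wrist camera has in their place "T_tool_cam" (4x4, takes a point from camera to tool coordinates, whose origin is the TCP and whose axes are the flange's). Camera axes: x right, y down, z forward; pixel columns grow to the right and rows downward; lengths in m; the calibration is good to about 2 mm. A picture is of the moment at which its call begins: read the wrist's pose just before it. There is no depth.
- robot.close_job(): hands the job in; it is judged then, once.
The state is a dict: "time": time; "joint_positions": joint angles; "qvel": joint speeds; "joint_torque": joint torques, N m; "tool_pos": TCP position; "ee_rot": TCP orientation; "wrist_force": force on the tool from outside, world axes, zero at the start; "wrist_torque": the same for the moment, N m; "width": finger opening in m; "finger_force": force on a finger pad.
Only numpy, scipy, OpenCV 4.12 (cv2) and the standard library are available. Lean on these libraries where they do the work, as an engineer would, in place of code of your own. Each camera call takes 0.05 s, during which the arm holds its last target. There are 200 camera calls.

## Working session

There is one attempt and no reset: what is moved stays moved. The work goes in short steps, Python scripts to look and compute and a tool call to move; the robot and the scene stay as the last step left them, time stands still between calls to the robot, and variables do not carry over. Pictures are saved under pics/ and viewed, at most 14 in all, crops included, and the job is handed in when it is done.

Besides the shell and the picture viewer there is one more tool, called as name(argument=value, ...) on one line, values as JSON. servo_tool: Moves the arm, as the interface text tells. Its arguments: {"type":"object","properties":{"moves":{"type":"array"}},"required":["moves"]}

```bash
mkdir -p pics; ls
python3 - <<'E'
from bench import robot
import cv2,numpy as np
o=robot.get_obs();print(o['time'],o['tool_pos'],o['ee_rot'],o['width'])
for n in['top','side','wrist']:
    s=robot.snapshot(n);cv2.imwrite(f'pics/{n}0.png',s['image'])
    print(n,{k:np.round(v,4).tolist() for k,v in s.items() if k!='image'})
E
```

```text
pics
0.0 [0.23687176 0.49577084 0.20430959] [-3.13940481e+00 -2.53070738e-04  2.69578243e+00] 0.09387539294738914
top {'fx': 452.4967, 'fy': 452.4967, 'cx': 320.9574, 'cy': 194.8953, 'eye': [0.3441, 0.0391, 1.0285], 'orientation': [-3.0353, -0.0102, -1.5626]}
side {'fx': 393.3387, 'fy': 393.3387, 'cx': 322.7464, 'cy': 198.2161, 'eye': [-0.0162, -0.4123, 0.7707], 'orientation': [-2.4021, -0.0163, -0.8085]}
wrist {'fx': 356.1188, 'fy': 356.1188, 'cx': 317.717, 'cy': 207.4687, 'T_tool_cam': [[0.0014, -0.9689, -0.2473, 0.0702], [1.0, 0.0013, 0.0008, -0.0012], [-0.0005, -0.2473, 0.9689, -0.1782], [0.0, 0.0, 0.0, 1.0]]}
```

View pics/top0.png

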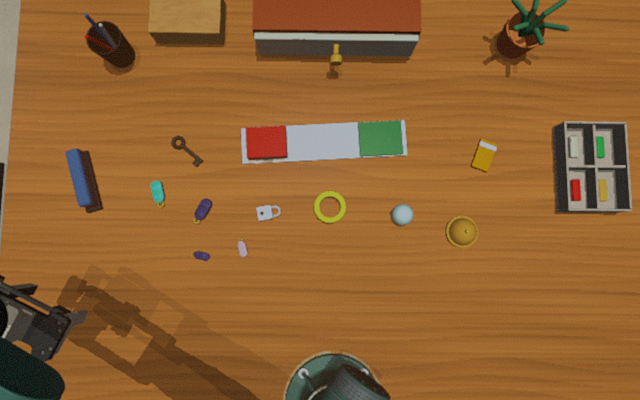

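View pics/side0.png

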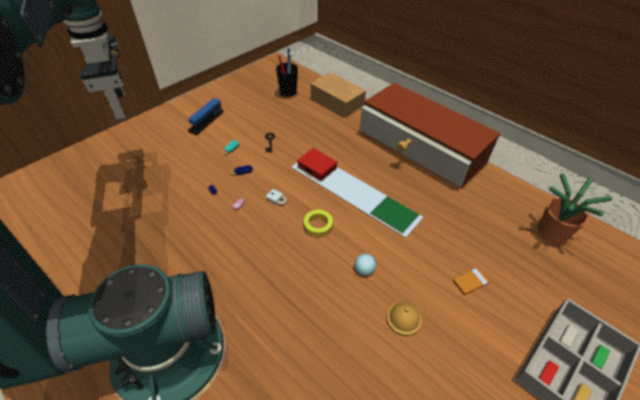

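The top view shows the runner at (324,142), with the tin at its left end (267,142) and the pad at its right end (381,139). The badge is at (484,155), the weight at (402,215), the padlock at (267,212) and the key at (187,151).

There are four fob-like things: navy large (203,210), navy small (202,256), turquoise (158,193) and pink (242,248). The larger navy one at (203,210) fits. I'll confirm it in a crop.

```bash
cat > h.py <<'E'
import numpy as np,cv2
from scipy.spatial.transform import Rotation as Ro
from bench import robot
def snap(n,save=None):
    o=robot.get_obs(); s=robot.snapshot(n)
    if n=='wrist':
        T=np.array(s['T_tool_cam']);R=Ro.from_euler('xyz',o['ee_rot']).as_matrix()
        s['R']=R@T[:3,:3];s['eye']=np.array(o['tool_pos'])+R@T[:3,3]
    else: s['R']=Ro.from_euler('xyz',s['orientation']).as_matrix();s['eye']=np.array(s['eye'])
    if save: cv2.imwrite(f'pics/{save}.png',s['image'])
    return s
def ray(s,uv):
    uv=np.atleast_2d(uv).astype(float)
    d=np.c_[(uv[:,0]-s['cx'])/s['fx'],(uv[:,1]-s['cy'])/s['fy'],np.ones(len(uv))]@s['R'].T
    return d
def plane(s,uv,z):
    d=ray(s,uv); return s['eye']+d*((z-s['eye'][2])/d[:,2])[:,None]
def proj(s,P):
    c=(np.atleast_2d(P)-s['eye'])@s['R']; return np.c_[c[:,0]/c[:,2]*s['fx']+s['cx'],c[:,1]/c[:,2]*s['fy']+s['cy']]
def tri(views):   # [(s,uv),...] least squares point, residual mm
    A=[];b=[]
    for s,uv in views:
        d=ray(s,uv)[0];d/=np.linalg.norm(d);M=np.eye(3)-np.outer(d,d);A.append(M);b.append(M@s['eye'])
    A=np.vstack(A);b=np.hstack(b);p=np.linalg.lstsq(A,b,rcond=None)[0]
    return p,1e3*np.linalg.norm(A@p-b)
def blobs(s,lo,hi,amin=15,box=None):
    """HSV-range blobs: list of (area,centroid,contour)"""
    m=cv2.inRange(cv2.cvtColor(s['image'],cv2.COLOR_BGR2HSV),np.array(lo),np.array(hi))
    if box: k=np.zeros_like(m);k[box[1]:box[3],box[0]:box[2]]=255;m&=k
    r=[]
    for c in cv2.findContours(m,cv2.RETR_EXTERNAL,cv2.CHAIN_APPROX_NONE)[0]:
        q=cv2.moments(c)
        if q['m00']>=amin:r.append((q['m00'],np.array([q['m10'],q['m01']])/q['m00'],c))
    return sorted(r,key=lambda t:-t[0])
def rect(s,c,z):
    """min area rect of contour projected on plane z: centre, (long,short) mm, yaw of long side deg"""
    P=plane(s,c.reshape(-1,2),z)[:,:2]*1e3
    (ce,(w,h),a)=cv2.minAreaRect(P.astype(np.float32))
    if w<h: w,h,a=h,w,a+90
    return np.round(np.array(ce),1),np.round([w,h],1),round((a+90)%180-90,1)
def go(x,y,z,yaw):
    """units to move TCP to x,y,z with tool yaw (deg, mod 180 nearest)"""
    o=robot.get_obs();R=Ro.from_euler('xyz',o['ee_rot']).as_matrix()
    d=R.T@(np.array([x,y,z])-o['tool_pos'])/0.025
    t=(np.degrees(o['ee_rot'][2])-yaw+90)%180-90
    print('t',round(o['time'],2),'move',np.round(d,2),'turn',round(t/6,2),'j6',round(o['joint_positions'][5],2),'now',np.round(o['tool_pos'],4),round(np.degrees(o['ee_rot'][2]),1))
E
python3 - <<'E'
from h import *
t=snap('top');s=snap('side')
C={'tin':((0,150,90),(8,255,255)),'pad':((50,100,30),(75,255,160)),'navy':((115,100,30),(140,255,140)),
'orange':((15,180,120),(24,255,255)),'blue':((85,30,120),(105,140,255)),'white':((90,0,140),(130,70,255)),'black':((0,0,0),(179,130,60))}
for n,(lo,hi) in C.items():
    print(n,[('T',int(a),c.round(1).tolist()) for a,c,_ in blobs(t,lo,hi)][:6],[('S',int(a),c.round(1).tolist()) for a,c,_ in blobs(s,lo,hi)][:6])
cl={'tinc':((267,142),(318,162)),'pad':((381,139),(397,213)),'fob':((203.5,210),(243,170)),'badge':((484,155),(471,281)),'weight':((402,215),(365,265)),'padlock':((265,213),(277,197)),'knob':((336,47),(404,144)),'roof':((255,28),(368,92))}
for n,(a,b) in cl.items():
    p,r=tri([(t,a),(s,b)]);print(n,p.round(3),round(r,1))
a=cv2.resize(t['image'][110:280,130:330],None,fx=3.5,fy=3.5,interpolation=2);cv2.imwrite('pics/c0.png',a)
E
```

```text
tin [('T', 1145, [266.0, 141.6]), ('T', 151, [575.6, 190.0])] [('S', 3575, [434.1, 119.5]), ('S', 555, [317.0, 161.1]), ('S', 212, [548.5, 372.2])]
pad [('T', 1284, [380.1, 138.0]), ('T', 554, [535.9, 20.0]), ('T', 122, [600.0, 147.0])] [('S', 762, [394.5, 213.8]), ('S', 295, [571.2, 202.7]), ('S', 205, [600.1, 356.2]), ('S', 22, [596.7, 199.9])]
navy [] [('S', 70, [242.9, 169.4]), ('S', 24, [212.1, 189.1])]
orange [('T', 76159, [462.9, 239.2]), ('T', 9987, [146.7, 76.3]), ('T', 2647, [93.6, 375.3]), ('T', 571, [126.1, 342.3]), ('T', 531, [238.0, 47.5]), ('T', 333, [39.4, 278.1])] [('S', 312, [467.6, 281.9])]
blue [('T', 259, [402.7, 214.0])] [('S', 254, [365.1, 263.5]), ('S', 97, [364.9, 205.2])]
white [('T', 2384, [322.5, 141.5]), ('T', 143, [264.0, 212.1]), ('T', 118, [404.2, 213.5]), ('T', 88, [243.7, 146.4]), ('T', 77, [403.3, 137.2]), ('T', 38, [487.5, 145.5])] [('S', 1232, [353.3, 190.2]), ('S', 194, [365.6, 263.2]), ('S', 68, [411.8, 225.6]), ('S', 27, [479.7, 276.5])]
black [('T', 5527, [29.8, 346.7]), ('T', 1000, [335.5, 381.9]), ('T', 877, [619.4, 164.4]), ('T', 771, [560.6, 168.5]), ('T', 439, [390.8, 46.9]), ('T', 349, [586.5, 141.2])] [('S', 16128, [91.5, 325.4]), ('S', 4339, [30.9, 34.9]), ('S', 706, [103.3, 63.1]), ('S', 290, [287.4, 80.4]), ('S', 252, [90.6, 31.0]), ('S', 203, [568.3, 211.4])]
tinc [0.57  0.151 0.028] 1.9
pad [ 0.586 -0.11   0.011] 5.3
fob [0.417 0.294 0.006] 1.0
badge [ 0.55  -0.346  0.003] 0.3
weight [ 0.409 -0.153  0.015] 1.4
padlock [0.414 0.154 0.003] 5.4
knob [0.775 0.003 0.061] 7.9
roof [0.781 0.164 0.15 ] 7.1
```

View pics/c0.png

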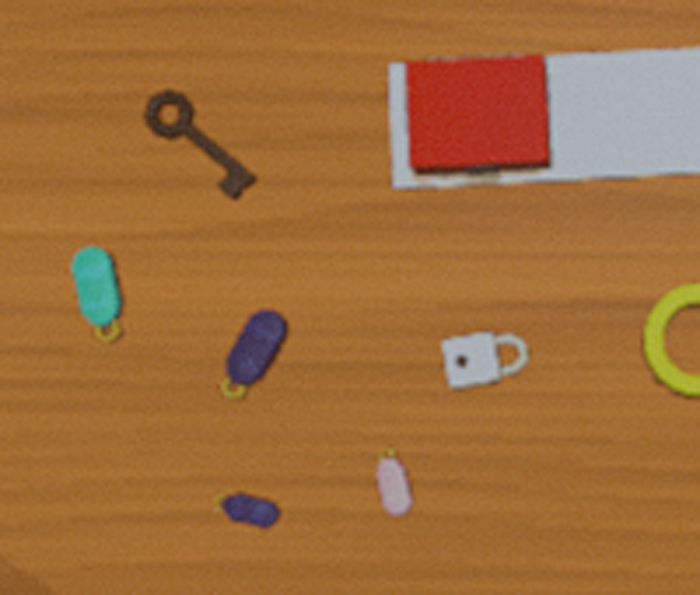

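The crop confirms it: the navy fob at crop (256,345), top image (203,210), is clearly larger than the navy one at crop (250,510). Next I'll move over the left group for a closer wrist view.

```bash
python3 -c "
from h import *
go(.50,.19,.25,180)"
```

```text
t 0.25 move [-14.77  -6.51  -1.8 ] turn -4.26 j6 -0.1 now [0.237  0.496  0.2049] 154.5
```

servo_tool(moves=[[-14.8,-6.5,-1.8,-4.26,0],[-14.8,-6.5,-1.8,-4.26,0],[-14.8,-6.5,-1.8,-4.26,0],[-14.8,-6.5,-1.8,-4.26,0],[-14.8,-6.5,-1.8,-4.26,0],[-14.8,-6.5,-1.8,-4.26,0],[-14.8,-6.5,-1.8,-4.26,0],[-14.8,-6.5,-1.8,-4.26,0],[-14.8,-6.5,-1.8,-4.26,0],[-14.8,-6.5,-1.8,-4.26,0]])

```text
time: 1.08
tool_pos: [0.5005, 0.1899, 0.2506]
ee_rot: [3.141, 0.0, -3.141]
wrist_force: [1.1, 0.9, -0.2]
width: 0.094
finger_force: 0.0
```

servo_tool(moves=[[0,0,0,0,0],[0,0,0,0,0]])

```text
time: 1.25
tool_pos: [0.5007, 0.1899, 0.2499]
ee_rot: [3.141, -0.001, 3.138]
wrist_force: [-0.4, -0.6, -1.1]
width: 0.0938
finger_force: 0.0
```

```bash
python3 -c "
from h import *
import pickle
o=robot.get_obs();print(o['tool_pos'],o['ee_rot'],abs(np.array(o['qvel'])).max(),o['wrist_force'])
w=snap('wrist','w1');pickle.dump(w,open('w1.pkl','wb'))
go(.52,-.2,.25,180)"
```

```text
[0.50065807 0.1899168  0.24993038] [ 3.14142381e+00 -6.40354493e-04  3.13754715e+00] 0.05992805884060113 [-0.38629193 -0.62064223 -1.11798207]
t 1.3 move [-8.400e-01 -1.565e+01 -1.000e-02] turn -0.01 j6 -1.31 now [0.4997 0.1912 0.2499] 179.9
```

View pics/w1.png

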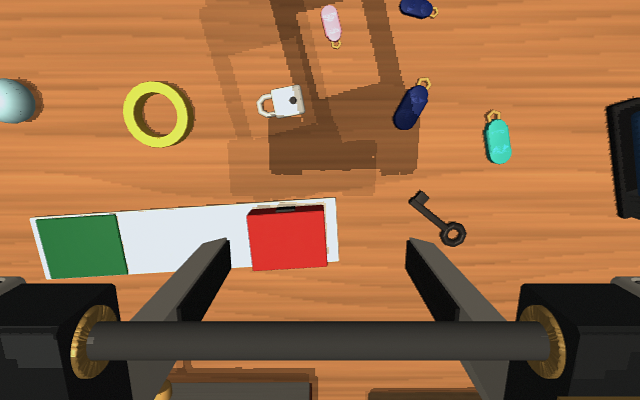

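The wrist view shows the padlock at (287,102), the fob at (411,105), the key at (437,220), the tin lid at (288,238), the pad at (82,246) and the tape at (155,114). I'll take a second view nearer the badge.

servo_tool(moves=[[0,-14,0,0,0],[0,-14,0,0,0],[0,-14,0,0,0],[0,-14,0,0,0],[0,-14,0,0,0],[0,-14,0,0,0],[0,-14,0,0,0],[0,-14,0,0,0],[0,-14,0,0,0],[0,-14,0,0,0]])

```text
time: 2.13
tool_pos: [0.4993, -0.16, 0.2495]
ee_rot: [-3.141, -0.001, 3.139]
wrist_force: [-0.2, 0.5, -0.6]
width: 0.0938
finger_force: 0.0
```

servo_tool(moves=[[0,0,0,0,0],[0,0,0,0,0]])

```text
time: 2.3
tool_pos: [0.4998, -0.1562, 0.2503]
ee_rot: [3.141, 0.0, -3.139]
wrist_force: [1.4, 0.5, -0.1]
width: 0.0942
finger_force: 0.0
```

```bash
python3 -c "
from h import *
import pickle
w=snap('wrist','w2');pickle.dump(w,open('w2.pkl','wb'));print(w['eye'])"
```

```text
[ 0.42898093 -0.1581528   0.42849156]
```

View pics/w2.png

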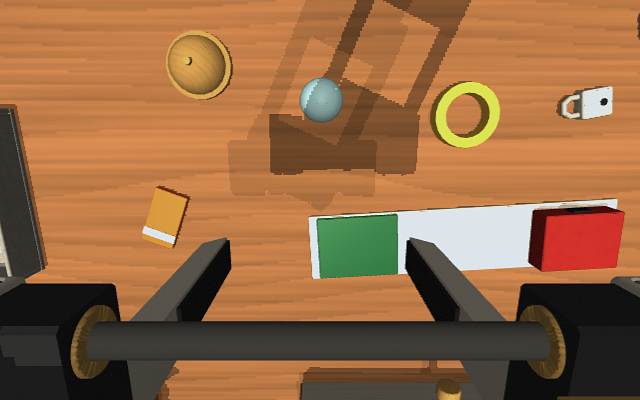

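Run:
```python
from h import *
import pickle
for i in range(4):
    o=robot.get_obs();print(np.round(o['tool_pos'],4),np.round(o['ee_rot'],4));robot.snapshot('side')
w1=pickle.load(open('w1.pkl','rb'));w2=pickle.load(open('w2.pkl','rb'))
def b(w,lo,hi,box): return blobs(w,lo,hi,15,box)[0]
pad=((50,80,40),(75,255,200));red=((0,180,170),(8,255,255));nav=((112,100,20),(135,255,160))
p1=b(w1,*pad,(20,200,150,290));p2=b(w2,*pad,(310,205,405,285))
t1=b(w1,*red,(240,200,340,280));t2=b(w2,*red,(520,200,640,280))
print('pad tri',tri([(w1,p1[1]),(w2,p2[1])]))
for n,w,c,z in(('pad1',w1,p1,.010),('pad2',w2,p2,.010),('tin1',w1,t1,.036),('tin2',w2,t2,.036)):print(n,rect(w,c[2],z))
f=b(w1,*nav,(380,60,450,140));print('fob',rect(w1,f[2],.008))
c=np.array([(159,186),(189,194),(174,247),(142,238)]);print('badge',rect(w2,c,.010))
bl=[b(w2,(85,20,60),(110,140,255),(290,70,350,130))];print('weight',bl[0][0],[rect(w2,q[2],.020) for q in bl])
for w,bx in((w1,(250,75,310,125)),(w2,(555,80,620,125))):
    q=b(w,(0,0,150),(179,60,255),bx);print('padlock',q[1],q[0],rect(w,q[2],.014))
q=b(w1,(0,0,0),(179,255,75),(400,185,475,250));print('key',q[0],rect(w1,q[2],.007),plane(w1,[(452,234),(419,199)],.007).round(4))
```

```text
[ 0.4999 -0.1561  0.2504] [ 3.1408e+00  3.0000e-04 -3.1383e+00]
[ 0.4999 -0.1562  0.2504] [ 3.1411e+00  4.0000e-04 -3.1381e+00]
[ 0.4999 -0.1564  0.2505] [ 3.1413e+00  5.0000e-04 -3.1383e+00]
[ 0.4999 -0.1566  0.2505] [ 3.1414e+00  5.0000e-04 -3.1386e+00]
pad tri (array([ 0.58602389, -0.10671364,  0.00760716]), np.float64(0.3501291060397297))
pad1 (array([ 586.5, -105. ]), array([99., 79.]), -86.3)
pad2 (array([ 585.9, -107.1]), array([98.2, 79. ]), -86.3)
tin1 (array([570.3, 152.4]), array([88.6, 68.8]), -86.3)
tin2 (array([569.8, 151.3]), array([88.2, 68.8]), -86.3)
fob (array([419.6, 294.1]), array([52.1, 25.9]), -28.5)
badge (array([ 547.8, -343.3]), array([74.1, 40.2]), -19.9)
weight 1391.0 [(array([ 411.2, -153.6]), array([45.3, 45.1]), 0.2)]
padlock [281.2217599  102.00631838] 1081.5 (array([414.7, 145.8]), array([50.8, 30.8]), -79.4)
padlock [596.48670886 102.29683544] 790.0 (array([412.4, 154.1]), array([32.1, 31. ]), -79.3)
key 843.0 (array([552.4, 336.6]), array([88.1, 31. ]), 45.8) [[0.5718 0.3555 0.007 ]
 [0.527  0.3114 0.007 ]]
```

Runner yaw comes out at about +3.7°, with the pad at (586,-106) mm and the tin at (570,152) mm. The sizes and the 259 mm spacing match the text. Now I'll go above the badge.

```bash
python3 -c "
from h import *
go(.548,-.343,.10,160)"
```

```text
t 2.55 move [-1.9  -7.45  6.02] turn 3.36 j6 -1.99 now [ 0.4999 -0.1569  0.2505] -179.9
```

servo_tool(moves=[[-1.9,-7.4,6,3.4,0],[-1.9,-7.4,6,3.4,0],[-1.9,-7.4,6,3.4,0],[-1.9,-7.4,6,3.4,0],[-1.9,-7.4,6,3.4,0],[-1.9,-7.4,6,3.4,0],[-1.9,-7.4,6,3.4,0],[-1.9,-7.4,6,3.4,0],[-1.9,-7.4,6,3.4,0]])

```text
time: 3.3
tool_pos: [0.5477, -0.3425, 0.1008]
ee_rot: [3.141, 0.0, 2.787]
wrist_force: [-0.7, 0.1, 0.7]
width: 0.0938
finger_force: 0.0
```

```bash
python3 -c "
from h import *
import pickle
w=snap('wrist','w3');pickle.dump(w,open('w3.pkl','wb'))
go(.548,-.343,.004,160)"
```

```text
t 3.35 move [ 0.01 -0.02  3.92] turn -0.05 j6 -1.86 now [ 0.5481 -0.3425  0.102 ] 159.7
```

View pics/w3.png

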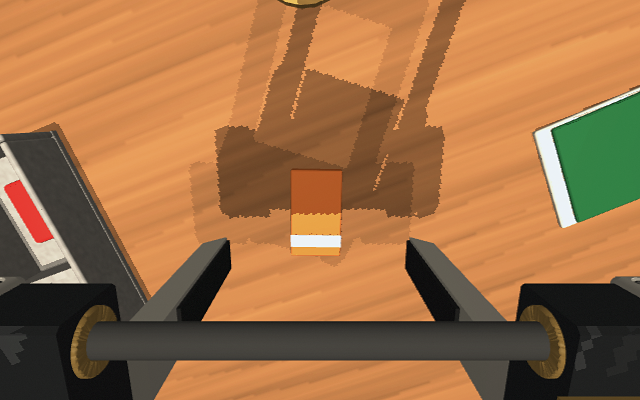

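```bash
python3 -c "
from h import *
import pickle
w=pickle.load(open('w3.pkl','rb'))
c=np.array([(291,169.5),(342,169.5),(341.5,255),(291,255)]);print(rect(w,c,.010))
r=rect(w,c,.010)[0]/1e3
go(r[0],r[1],.004,160)"
```

```text
(array([ 550.1, -345.7]), array([69.4, 40.8]), -20.3)
t 3.35 move [-0.11 -0.09  3.92] turn -0.05 j6 -1.86 now [ 0.5481 -0.3425  0.102 ] 159.7
```

servo_tool(moves=[[-0.1,-0.1,1.5,0,0],[-0.1,-0.1,2.8,0,0],[-0.1,-0.1,3.5,0,0],[-0.1,-0.1,3.85,0,0],[-0.1,-0.1,3.9,0,0],[-0.1,-0.1,3.9,0,0]])

```text
time: 3.85
tool_pos: [0.5497, -0.3462, 0.0046]
ee_rot: [-3.141, 0.002, 2.787]
wrist_force: [0.4, -0.2, 0.8]
width: 0.0942
finger_force: 0.0
```

servo_tool(moves=[[0,0,0,0,1],[0,0,0,0,1],[0,0,0,0,1],[0,0,0,0,1],[0,0,0,0,1],[0,0,0,0,1],[0,0,0,0,1]])

```text
time: 4.43
tool_pos: [0.5487, -0.3466, 0.0028]
ee_rot: [3.142, 0.0, 2.786]
wrist_force: [0.2, -0.6, 0.2]
width: 0.0507
finger_force: 0.0
```

servo_tool(moves=[[0,0,0,0,1],[0,0,0,0,1],[0,0,0,0,1],[0,0,0,0,1]])

```text
time: 4.77
tool_pos: [0.5487, -0.3464, 0.0026]
ee_rot: [3.141, -0.0, 2.786]
wrist_force: [-0.6, 0.5, -0.0]
width: 0.0394
finger_force: 30.0
```

servo_tool(moves=[[0,0,-1,0,1],[0,0,-2,0,1],[0,0,-3,0,1],[0,0,-3,0,1]])

```text
time: 5.1
tool_pos: [0.5517, -0.3487, 0.0845]
ee_rot: [-3.138, 0.011, 2.786]
wrist_force: [0.9, -0.5, 0.4]
width: 0.0395
finger_force: 30.0
```

```bash
python3 -c "
from h import *
go(.5862,-.1063,.08,183.7);go(.5862,-.1063,.018,183.7);w=snap('wrist','w4')"
```

```text
t 5.1 move [2.08 9.57 0.13] turn -4.01 j6 -1.87 now [ 0.5517 -0.3487  0.0845] 159.6
t 5.1 move [2.11 9.58 2.6 ] turn -4.01 j6 -1.87 now [ 0.5517 -0.3487  0.0845] 159.6
```

View pics/w4.png

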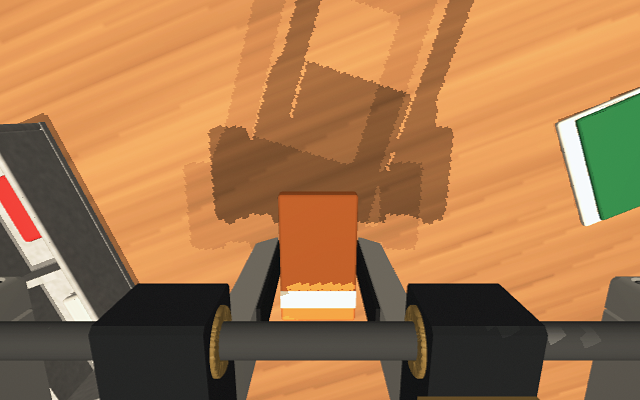

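servo_tool(moves=[[1.95,9.5,0,-4,1],[1.95,9.5,0,-4,1],[1.95,9.5,0,-4,1],[1.95,9.5,0,-4,1],[1.95,9.5,0,-4,1],[1.95,9.5,0,-4,1],[1.95,9.5,0,-4,1],[1.95,9.5,0,-4,1],[1.95,9.5,0,-4,1]])

```text
time: 5.9
tool_pos: [0.585, -0.1071, 0.0763]
ee_rot: [-3.142, -0.002, -3.078]
wrist_force: [-0.3, -0.0, -1.0]
width: 0.0399
finger_force: 30.0
```

servo_tool(moves=[[0,0,0,0,1],[0,0,0,0,1],[0,0,0,0,1]])

```text
time: 6.15
tool_pos: [0.5855, -0.1084, 0.0774]
ee_rot: [3.142, -0.0, -3.081]
wrist_force: [0.1, 0.8, -1.3]
width: 0.0393
finger_force: 30.0
```

```bash
python3 -c "
from h import *
w=snap('wrist','w5');go(.5862,-.1063,.0135,183.7)
p=blobs(w,(50,80,20),(75,255,200),15);print([(int(a[0]),a[1]) for a in p[:3]])
a=np.vstack([q[2] for q in p if q[0]>100]);print(rect(w,a,.010))
c=np.array([(279,192),(357,192),(355,319),(279,319)]);
"
```

```text
t 6.2 move [-0.03  0.07  2.56] turn -0.03 j6 -1.91 now [ 0.5855 -0.1082  0.0776] -176.5
[(6308, array([324.742913  , 194.31510396]))]
(array([ 580.6, -107.4]), array([98.2, 67.2]), -86.4)
```

View pics/w5.png

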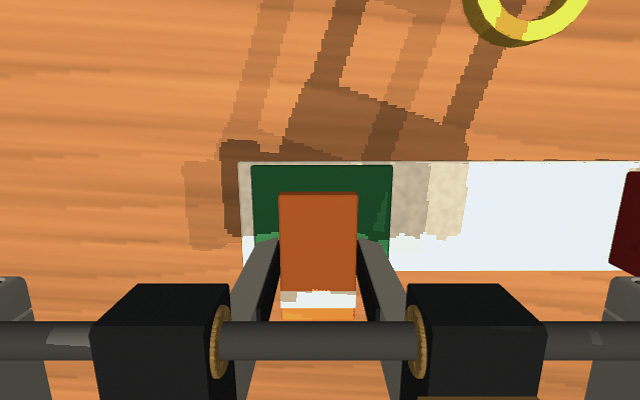

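servo_tool(moves=[[0,0.05,1,0,1],[0,0.05,1.8,0,1],[0,0.05,2.3,0,1],[0,0.05,2.5,0,1],[0,0.05,2.56,0,1],[0,0.05,2.56,0,1],[0,0.05,2.56,0,1]])

```text
time: 6.78
tool_pos: [0.5865, -0.106, 0.0147]
ee_rot: [-3.141, 0.002, -3.079]
wrist_force: [0.4, 0.1, -1.0]
width: 0.0395
finger_force: 30.0
```

servo_tool(moves=[[0,0,0,0,0.4],[0,0,0,0,0.4],[0,0,0,0,0.4],[0,0,0,0,0.4],[0,0,0,0,0.4]])

```text
time: 7.2
tool_pos: [0.5858, -0.1056, 0.014]
ee_rot: [-3.142, 0.0, -3.078]
wrist_force: [0.0, 0.1, 0.1]
width: 0.0561
finger_force: 0.0
```

servo_tool(moves=[[0,0,-1,0,0],[0,0,-2,0,0],[0,0,-3,0,0],[0,0,-4,0,0],[0,0,-4,0,0],[0,0,-4,0,0]])

```text
time: 7.7
tool_pos: [0.5869, -0.106, 0.1158]
ee_rot: [-3.14, 0.004, -3.078]
wrist_force: [-0.2, -0.6, 0.6]
width: 0.0924
finger_force: 0.0
```

```bash
python3 -c "
from h import *
import pickle
w=snap('wrist','w6');pickle.dump(w,open('w6.pkl','wb'));go(.411,-.1536,.15,180)
p=blobs(w,(50,80,20),(75,255,220),100);print([(int(a[0]),a[1]) for a in p[:3]]);print(rect(w,p[0][2],.010))
"
```

```text
t 7.75 move [ 7.09 -1.47 -1.46] turn 0.6 j6 -1.91 now [ 0.5857 -0.1056  0.1136] -176.4
[(6530, array([318.73124043, 199.75079122]))]
(array([ 586.1, -107. ]), array([98.3, 78.6]), -86.3)
```

View pics/w6.png

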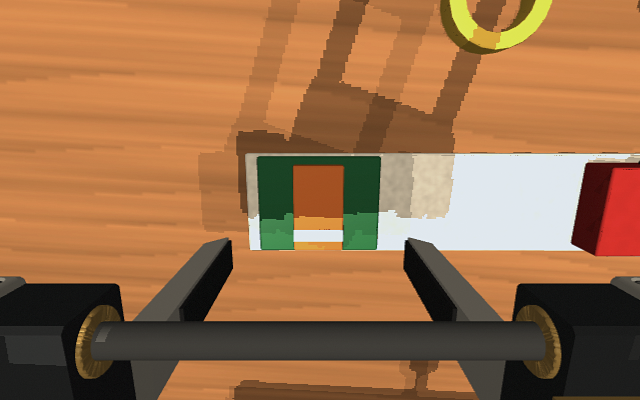

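```bash
python3 -c "
from h import *
import pickle
w=pickle.load(open('w6.pkl','rb'))
print(rect(w,np.array([(293,165),(343.5,165),(343.5,249),(293.5,249)]),.020))
"
```

```text
(array([ 587.1, -106.9]), array([68.9, 40.9]), 3.7)
```

servo_tool(moves=[[7,-1.5,-1.5,0.6,0],[7,-1.5,-1.5,0.6,0],[7,-1.5,-1.5,0.6,0],[7,-1.5,-1.5,0.6,0],[7,-1.5,-1.5,0.6,0],[7,-1.5,-1.5,0.6,0],[7,-1.5,-1.5,0.6,0],[7,-1.5,-1.5,0.6,0],[7,-1.5,-1.5,0.6,0]])

```text
time: 8.5
tool_pos: [0.4138, -0.1536, 0.1499]
ee_rot: [3.14, -0.002, -3.14]
wrist_force: [-0.5, -0.2, 0.7]
width: 0.0939
finger_force: 0.0
```

```bash
python3 -c "
from h import *
import pickle
w=snap('wrist','w7');pickle.dump(w,open('w7.pkl','wb'))
b=[q for q in blobs(w,(85,20,40),(110,160,255),300) if 220<q[1][0]<400][0]
print(b[0],b[1],cv2.minEnclosingCircle(b[2]),cv2.boundingRect(b[2]))
for z in(.018,.024):print(rect(w,b[2],z))
go(.411,-.1536,.15,180)
"
```

```text
2100.0 [318.65206349 195.5865873 ] ((318.62384033203125, 195.4954071044922), 26.610994338989258) (293, 170, 53, 53)
(array([ 411.8, -153.6]), array([47.5, 46.4]), -0.8)
(array([ 410.5, -153.7]), array([46.6, 45.5]), -0.8)
t 8.55 move [0.11 0.   0.  ] turn 0.01 j6 -2.06 now [ 0.4139 -0.1536  0.1501] -179.9
```

View pics/w7.png

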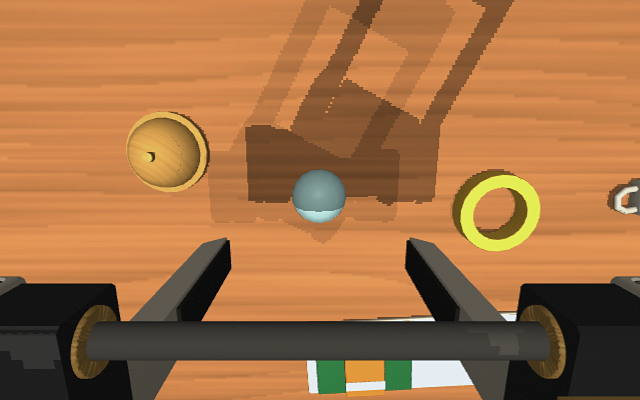

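servo_tool(moves=[[0,0,1.5,0,0],[0,0,3,0,0],[0,0,4.3,0,0],[0,0,5.2,0,0],[0,0,5.6,0,0],[0,0,5.6,0,0],[0,0,5.6,0,0]])

```text
time: 9.13
tool_pos: [0.414, -0.154, 0.0114]
ee_rot: [3.141, -0.0, -3.141]
wrist_force: [0.1, -0.3, -0.0]
width: 0.094
finger_force: 0.0
```

```bash
python3 -c "
from h import *
go(.4112,-.1536,.003,180)
"
```

```text
t 9.13 move [0.11 0.02 0.34] turn 0.01 j6 -2.06 now [ 0.414  -0.154   0.0114] -179.9
```

servo_tool(moves=[[0.1,0,0.3,0,0],[0.1,0,0.3,0,0.5],[0.1,0,0.3,0,1],[0.1,0,0.3,0,1],[0.1,0,0.3,0,1],[0.1,0,0.3,0,1],[0.1,0,0.3,0,1],[0.1,0,0.3,0,1],[0.1,0,0.3,0,1],[0.1,0,0.3,0,1]])

```text
time: 9.97
tool_pos: [0.4109, -0.1539, 0.0039]
ee_rot: [3.141, 0.0, -3.141]
wrist_force: [-0.8, 0.4, 1.6]
width: 0.0471
finger_force: 30.0
```

servo_tool(moves=[[0,0,0,0,1],[0,0,0,0,1],[0,0,-1,0,1],[0,0,-2,0,1],[0,0,-3,0,1],[0,0,-3.5,0,1],[0,0,-3.5,0,1],[0,0,-3.5,0,1]])

```text
time: 10.63
tool_pos: [0.411, -0.1543, 0.0912]
ee_rot: [-3.141, 0.001, -3.141]
wrist_force: [0.3, -0.0, -1.8]
width: 0.0468
finger_force: 30.0
```

```bash
python3 -c "
from h import *
go(.587,-.107,.09,180);snap('wrist','w8')
"
```

```text
t 10.63 move [-7.04  1.89  0.05] turn 0.0 j6 -2.06 now [ 0.411  -0.1543  0.0912] -180.0
```

servo_tool(moves=[[-1,0.27,0,0,1],[-2,0.55,0,0,1],[-3.2,0.85,0,0,1],[-4.4,1.2,0,0,1],[-5.6,1.5,0,0,1],[-6.4,1.7,0,0,1],[-6.9,1.85,0,0,1],[-7.03,1.89,0,0,1],[-7.03,1.89,0,0,1],[-7.03,1.89,0,0,1]])

```text
time: 11.52
tool_pos: [0.5852, -0.1068, 0.0895]
ee_rot: [3.141, -0.003, -3.141]
wrist_force: [-0.7, -1.0, -1.6]
width: 0.047
finger_force: 30.0
```

```bash
python3 -c "
from h import *
w=snap('wrist','w8');go(.5867,-.107,.0247,180)
"
```

```text
t 11.57 move [-0.07 -0.    2.61] turn -0.0 j6 -1.85 now [ 0.5852 -0.1069  0.0901] 180.0
```

View pics/w8.png

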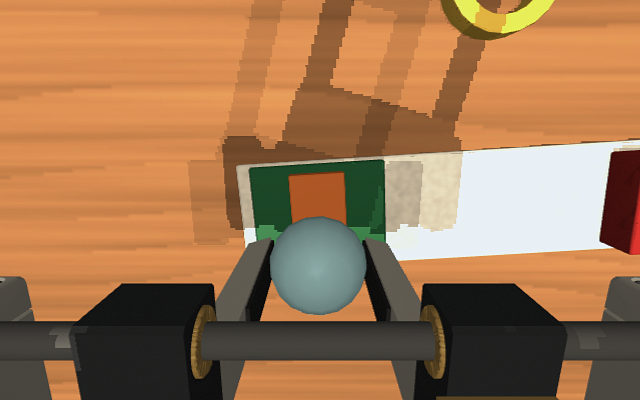

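servo_tool(moves=[[-0.04,0,0.8,0,1],[-0.04,0,1.6,0,1],[-0.04,0,2.2,0,1],[-0.04,0,2.5,0,1],[-0.04,0,2.6,0,1],[-0.04,0,2.6,0,1],[-0.04,0,2.6,0,1],[-0.04,0,2.6,0,1]])

```text
time: 12.23
tool_pos: [0.5885, -0.1072, 0.0278]
ee_rot: [-3.141, 0.003, -3.141]
wrist_force: [0.4, -0.4, -1.1]
width: 0.047
finger_force: 30.0
```

```bash
python3 -c "
from h import *
o=robot.get_obs();print(o['wrist_force']);go(.5867,-.107,.0243,180)
"
```

```text
[ 0.42113079 -0.44265558 -1.14104101]
t 12.23 move [0.07 0.01 0.14] turn 0.0 j6 -1.85 now [ 0.5885 -0.1072  0.0278] -180.0
```

servo_tool(moves=[[0.04,0,0.08,0,1],[0.04,0,0.08,0,1],[0.04,0,0.08,0,1],[0.04,0,0.08,0,1]])

```text
time: 12.57
tool_pos: [0.5867, -0.1068, 0.0245]
ee_rot: [-3.142, 0.0, -3.141]
wrist_force: [0.4, 0.2, -1.7]
width: 0.0466
finger_force: 30.0
```

servo_tool(moves=[[0,0,0,0,1],[0,0,0,0,1]])

```text
time: 12.73
tool_pos: [0.5867, -0.1068, 0.0243]
ee_rot: [3.142, 0.0, -3.141]
wrist_force: [0.5, 0.2, -0.7]
width: 0.0464
finger_force: 30.0
```

servo_tool(moves=[[0,0,0,0,0.3],[0,0,0,0,0.3],[0,0,0,0,0.3],[0,0,0,0,0.3],[0,0,-0.5,0,0.3],[0,0,-1.5,0,0],[0,0,-3,0,0],[0,0,-4.5,0,0],[0,0,-5,0,0]])

```text
time: 13.48
tool_pos: [0.5896, -0.1076, 0.1575]
ee_rot: [-3.138, 0.011, -3.141]
wrist_force: [0.3, 0.1, 0.8]
width: 0.0895
finger_force: 0.0
```

```bash
python3 -c "
from h import *
import pickle
w=snap('wrist','w9');pickle.dump(w,open('w9.pkl','wb'))
go(.413,.1545,.13,100.6)
"
```

```text
t 13.53 move [ 7.1  10.5   0.99] turn 13.24 j6 -1.85 now [ 0.5902 -0.1078  0.1583] -180.0
```

View pics/w9.png

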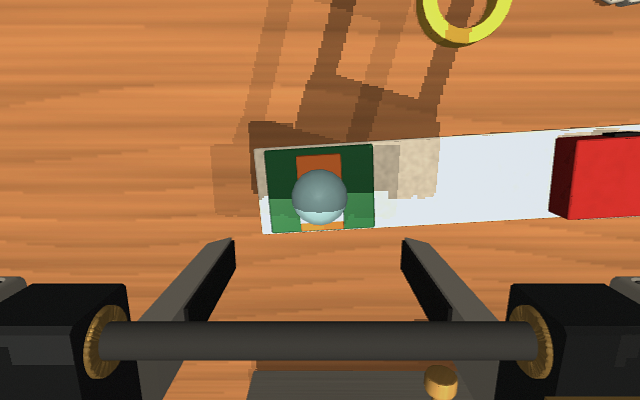

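The picture shows the weight at (320,197), standing in the middle of the badge on the pad. Next is the padlock.

servo_tool(moves=[[6.95,10.45,0.5,13.24,0],[6.95,10.45,0.5,13.24,0],[6.95,10.45,0.5,13.24,0],[6.95,10.45,0.5,13.24,0],[6.95,10.45,0.5,13.24,0],[6.95,10.45,0.5,13.24,0],[6.95,10.45,0.5,13.24,0],[6.95,10.45,0.5,13.24,0],[6.95,10.45,0.5,13.24,0],[6.95,10.45,0.5,13.24,0]])

```text
time: 14.37
tool_pos: [0.4106, 0.1559, 0.1356]
ee_rot: [-3.14, -0.001, 1.938]
wrist_force: [0.8, -0.8, -0.4]
width: 0.094
finger_force: 0.0
```

```bash
python3 -c "
from h import *
go(.413,.1545,.13,100.6)
"
```

```text
t 14.37 move [-0.09  0.07  0.22] turn 1.74 j6 -0.13 now [0.4106 0.1559 0.1356] 111.0
```

servo_tool(moves=[[0,0,0,1.3,0],[0,0,0,1.3,0],[0,0,0,1.3,0],[0,0,0,1.3,0]])

```text
time: 14.7
tool_pos: [0.4125, 0.1542, 0.1362]
ee_rot: [-3.141, -0.0, 1.806]
wrist_force: [0.1, -0.3, 1.1]
width: 0.0939
finger_force: 0.0
```

```bash
python3 -c "
from h import *
import pickle
w=snap('wrist','w10');pickle.dump(w,open('w10.pkl','wb'))
e=proj(w,[.413,.155,.016])[0];print(e)
h=cv2.cvtColor(w['image'],cv2.COLOR_BGR2HSV);print([h[int(e[1])+dy,int(e[0])+dx].tolist() for dx,dy in((0,0),(8,8),(-12,0),(0,-40),(60,0),(-60,0))])
x,y=e.astype(int);bx=(x-70,y-90,x+70,y+90)
for lo,hi in(((0,0,60),(179,70,255)),((0,0,150),(179,60,255)),((0,0,90),(179,40,255))):
  for a,c,k in blobs(w,lo,hi,200,bx)[:3]:print(int(a),c.round(1),cv2.boundingRect(k),rect(w,k,.014))
go(.413,.1545,.13,100.6)
"
```

```text
[318.0299344  199.68193689]
[[21, 35, 173], [30, 12, 192], [21, 35, 173], [13, 157, 115], [13, 160, 129], [14, 157, 115]]
1793 [317.5 204.3] (300, 177, 38, 60) (array([414. , 147.8]), array([52.3, 31.5]), -79.8)
1621 [317.6 205.9] (300, 180, 37, 57) (array([414.7, 146.6]), array([49.9, 30.5]), -78.5)
1714 [317.7 204. ] (300, 178, 37, 59) (array([414.1, 147.7]), array([52. , 30.9]), -79.4)
t 14.75 move [0.01 0.02 0.25] turn 0.47 j6 -0.01 now [0.4126 0.1541 0.1363] 103.4
```

servo_tool(moves=[[0.1,0,1.5,0.5,0.3],[0.1,0,3,0.5,0.3],[0.1,0,4.3,0.5,0.3],[0.1,0,5,0.5,0.3],[0.1,0,5.25,0.5,0.3],[0.1,0,5.25,0.5,0.3],[0.1,0,5.25,0.5,0.3]])

```text
time: 15.33
tool_pos: [0.413, 0.1569, 0.0063]
ee_rot: [3.14, -0.0, 1.752]
wrist_force: [0.1, -0.2, -0.7]
width: 0.0656
finger_force: 0.0
```

servo_tool(moves=[[0,0,0,0,0.3],[0,0,0,0,1],[0,0,0,0,1],[0,0,0,0,1],[0,0,0,0,1],[0,0,0,0,1],[0,0,0,0,1],[0,0,0,0,1],[0,0,0,0,1],[0,0,0,0,1]])

```text
time: 16.17
tool_pos: [0.4123, 0.1568, 0.0057]
ee_rot: [3.141, -0.0, 1.751]
wrist_force: [-0.2, -0.7, 1.5]
width: 0.0319
finger_force: 30.0
```

servo_tool(moves=[[0,0,-1,0,1],[0,0,-2,0,1],[0,0.5,-3,0,1],[-0.3,1.5,-3.2,0.4,1],[-0.6,2.8,-3.2,0.8,1],[-0.9,4,-3.2,1.1,1],[-1.1,5.2,-3.2,1.1,1],[-1.3,6,-3.2,1.1,1],[-1.33,6.17,-3.2,1.1,1],[-1.33,6.17,-3.2,1.1,1]])

```text
time: 17.0
tool_pos: [0.5703, 0.1515, 0.0843]
ee_rot: [-3.14, 0.0, 1.636]
wrist_force: [0.2, 0.7, -0.9]
width: 0.0315
finger_force: 30.0
```

servo_tool(moves=[[0,0,0,0,1],[0,0,0,0,1],[0,0,0,0,1]])

```text
time: 17.25
tool_pos: [0.5687, 0.152, 0.0855]
ee_rot: [-3.141, -0.0, 1.637]
wrist_force: [0.6, -0.4, -0.8]
width: 0.0317
finger_force: 30.0
```

```bash
python3 -c "
from h import *
import pickle
w=snap('wrist','w11');pickle.dump(w,open('w11.pkl','wb'))
p=blobs(w,(0,150,40),(8,255,255),200)
for a,c,k in p[:3]:print(int(a),c.round(1),cv2.boundingRect(k),rect(w,k,.036))
o=robot.get_obs();print(o['width'],o['finger_force'])
go(.5701,.1517,.0423,93.7)
"
```

```text
7833 [320.1 191.1] (267, 153, 107, 90) (array([569.6, 170.3]), array([68.8, 59.7]), 2.9)
0.03163151104518524 29.99980866909027
t 17.3 move [-0.02  0.05  1.74] turn 0.01 j6 0.1 now [0.5689 0.1521 0.0857] 93.8
```

servo_tool(moves=[[0,0.04,0.6,0,1],[0,0.04,1.1,0,1],[0,0.04,1.5,0,1],[0,0.04,1.65,0,1],[0,0.04,1.65,0,1],[0,0.04,1.65,0,1],[0,0.04,1.65,0,1]])

```text
time: 17.88
tool_pos: [0.5713, 0.152, 0.0447]
ee_rot: [3.141, -0.0, 1.636]
wrist_force: [-0.2, -0.2, -0.5]
width: 0.0316
finger_force: 30.0
```

```bash
python3 -c "
from h import *
go(.5699,.1517,.0422,93.7)
print(robot.get_obs()['wrist_force'])
"
```

```text
t 17.88 move [-0.01 -0.06  0.1 ] turn 0.01 j6 0.1 now [0.5713 0.152  0.0447] 93.8
[-0.22663718 -0.22071833 -0.49300995]
```

servo_tool(moves=[[0,-0.03,0.08,0,1],[0,-0.03,0.08,0,1],[0,-0.03,0.08,0,1],[0,-0.03,0.08,0,1],[0,-0.03,0.08,0,1]])

```text
time: 18.3
tool_pos: [0.5703, 0.1519, 0.0424]
ee_rot: [3.141, -0.0, 1.636]
wrist_force: [0.6, 0.2, -0.9]
width: 0.0315
finger_force: 30.0
```

servo_tool(moves=[[0,0,0,0,0.4],[0,0,0,0,0.4],[0,0,0,0,0.4],[0,0,0,0,0.4],[0,0,0,0,0.4]])

```text
time: 18.72
tool_pos: [0.5703, 0.1519, 0.0424]
ee_rot: [3.141, -0.0, 1.636]
wrist_force: [0.6, 0.1, -0.1]
width: 0.0556
finger_force: 0.0
```

servo_tool(moves=[[0,0,-0.7,0,0.4],[0,0,-1.5,0,0.3],[0,0,-2.5,0,0],[0,0,-3.2,0,0],[0,0,-3.2,0,0],[0,0,-3.2,0,0],[0,0,-3.2,0,0]])

```text
time: 19.3
tool_pos: [0.5694, 0.1517, 0.1208]
ee_rot: [-3.14, 0.0, 1.636]
wrist_force: [-0.1, 0.1, -0.7]
width: 0.0923
finger_force: 0.0
```

```bash
python3 -c "
from h import *
import pickle
w=snap('wrist','w12');pickle.dump(w,open('w12.pkl','wb'))
p=blobs(w,(0,150,40),(8,255,255),200)
for a,c,k in p[:2]:print(int(a),c.round(1),cv2.boundingRect(k),rect(w,k,.036))
e=proj(w,[.570,.152,.052])[0].astype(int);print(e)
for a,c,k in blobs(w,(0,0,90),(179,60,255),200,(e[0]-50,e[1]-45,e[0]+50,e[1]+60))[:3]:print('lock',int(a),c.round(1),cv2.boundingRect(k),rect(w,k,.050))
go(.549,.3335,.13,135.8)
"
```

```text
10150 [318.6 205.1] (273, 148, 93, 116) (array([570.4, 154.2]), array([90.4, 69. ]), -86.3)
390 [616.9 194.1] (583, 188, 57, 19) (array([791.6, 181.2]), array([46.4, 10.7]), -9.4)
[317 216]
lock 2509 [319.  223.8] (298, 193, 43, 68) (array([571.6, 143.2]), array([51.3, 30.9]), -86.2)
lock 1256 [319.4 263.2] (271, 171, 96, 105) (array([571., 145.]), array([79.3, 70.4]), -86.1)
t 19.35 move [ 7.31 -0.33 -0.39] turn -7.01 j6 0.1 now [0.5691 0.1516 0.1202] 93.7
```

The padlock's body centre comes out at (571,152.4) mm, against the tin's (570,152) mm. Next is the key.

servo_tool(moves=[[7.37,-0.3,0,7.98,0],[7.37,-0.3,0,7.98,0],[7.37,-0.3,0,7.98,0],[7.37,-0.3,0,7.98,0],[7.37,-0.3,0,7.98,0],[7.37,-0.3,0,7.98,0],[7.37,-0.3,0,7.98,0],[7.37,-0.3,0,7.98,0],[7.37,-0.3,0,7.98,0],[7.37,-0.3,0,7.98,0]])

```text
time: 20.18
tool_pos: [0.5502, 0.3347, 0.121]
ee_rot: [-3.141, 0.002, 0.802]
wrist_force: [-0.2, -0.4, -0.2]
width: 0.0938
finger_force: 0.0
```

servo_tool(moves=[[0,0,0,0,0],[0,0,0,0,0]])

```text
time: 20.35
tool_pos: [0.5507, 0.3347, 0.1221]
ee_rot: [-3.141, 0.0, 0.801]
wrist_force: [-0.5, 0.1, 1.1]
width: 0.0939
finger_force: 0.0
```

```bash
python3 -c "
from h import *
import pickle
w=snap('wrist','w13');pickle.dump(w,open('w13.pkl','wb'))
e=proj(w,[.552,.336,.009])[0].astype(int);print(e)
h=cv2.cvtColor(w['image'],cv2.COLOR_BGR2HSV)
for v in(55,70,85):
  for a,c,k in blobs(w,(0,0,0),(179,255,v),150,(e[0]-80,e[1]-80,e[0]+80,e[1]+80))[:3]:print(v,int(a),c.round(1),cv2.boundingRect(k),rect(w,k,.007))
go(.551,.3352,.004,45.8)
"
```

```text
[315 201]
55 1803 [317.1 187.8] (298, 146, 38, 101) (array([554.4, 337.6]), array([86.4, 30.5]), 46.0)
70 1881 [317.1 189. ] (298, 146, 38, 101) (array([554.4, 337.6]), array([86.4, 30.6]), 46.0)
85 1922 [317.  189.3] (297, 146, 39, 102) (array([552.5, 339.2]), array([87. , 31.3]), 41.6)
t 20.4 move [ 0.02 -0.    4.73] turn 0.01 j6 1.23 now [0.5507 0.3348 0.1223] 45.9
```

View pics/w13.png

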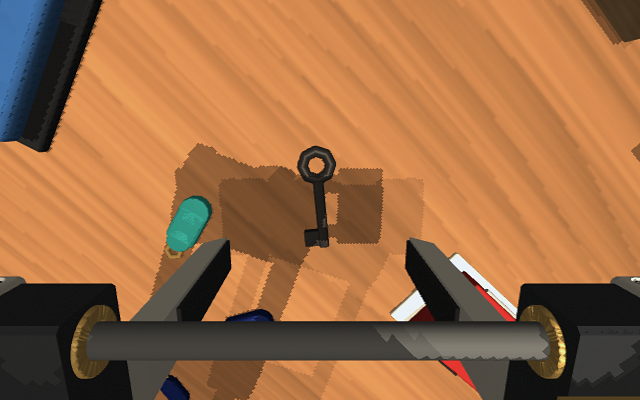

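The picture shows the key with its ring at (316,164), the shank running down to (324,246) and the bit to the left at (312,240). The shank is tilted about 5° in the image.

```bash
python3 -c "
from h import *
import pickle
w=pickle.load(open('w13.pkl','rb'))
m=(cv2.cvtColor(w['image'],cv2.COLOR_BGR2HSV)[...,2]<70)
rows=range(188,224);cs=[np.flatnonzero(m[r,300:340]).mean()+300 for r in rows]
print([len(np.flatnonzero(m[r,300:340])) for r in rows])
P=plane(w,np.c_[cs,list(rows)],.006)[:,:2]
vx,vy,x0,y0=cv2.fitLine(P.astype(np.float32),1,0,.01,.01).ravel();a=np.degrees(np.arctan2(vy,vx));print(a,x0,y0)
r=plane(w,[(316.5,164)],.007)[0];print('ring',r)
u=np.array([vx,vy])*np.sign(vx)
c=r[:2]-.030*u;print('origin',c); 
c2=np.array([x0,y0])+u*np.dot(c-[x0,y0],u);print('on shank',c2)
go(c2[0],c2[1],.004,np.degrees(np.arctan2(u[1],u[0])))
"
```

```text
[11, 11, 10, 10, 10, 11, 11, 10, 11, 11, 11, 11, 10, 10, 10, 10, 10, 10, 10, 11, 11, 11, 10, 10, 10, 10, 11, 10, 10, 11, 10, 10, 8, 9, 9, 9]
50.907253 0.5530852 0.33253148
ring [0.57423963 0.35803925 0.007     ]
origin [0.5553223  0.33475546]
on shank [0.55506317 0.334966  ]
t 20.4 move [0.13 0.12 4.73] turn -0.84 j6 1.23 now [0.5507 0.3348 0.1223] 45.9
```

servo_tool(moves=[[0.13,0.12,1.5,-0.84,0.4],[0.13,0.12,2.8,-0.84,0.4],[0.13,0.12,3.8,-0.84,0.4],[0.13,0.12,4.5,-0.84,0.4],[0.13,0.12,4.73,-0.84,0.4],[0.13,0.12,4.73,-0.84,0.4],[0.13,0.12,4.73,-0.84,0.4]])

```text
time: 20.98
tool_pos: [0.5557, 0.3357, 0.005]
ee_rot: [3.141, -0.002, 0.888]
wrist_force: [-0.4, -0.5, 0.0]
width: 0.0566
finger_force: 0.0
```

servo_tool(moves=[[0,0,0,0,1],[0,0,0,0,1],[0,0,0,0,1],[0,0,0,0,1],[0,0,0,0,1],[0,0,0,0,1],[0,0,0,0,1],[0,0,0,0,1],[0,0,0,0,1],[0,0,0,0,1]])

```text
time: 21.82
tool_pos: [0.555, 0.3355, 0.004]
ee_rot: [-3.141, -0.0, 0.889]
wrist_force: [-0.8, 1.2, -0.1]
width: 0.0087
finger_force: 30.0
```

servo_tool(moves=[[0,0,0,0,1],[0,0,0,0,1],[0,0,0,0,1],[0,0,0,0,1]])

```text
time: 22.15
tool_pos: [0.555, 0.3355, 0.004]
ee_rot: [-3.141, -0.0, 0.889]
wrist_force: [-0.5, 0.2, -0.6]
width: 0.0086
finger_force: 30.0
```

servo_tool(moves=[[0,0,-1,0,1],[0,0,-2,0,1],[0,0,-3,0,1],[0,0,-4,0,1],[0,0,-4,0,1],[0,0,-4,0,1]])

```text
time: 22.65
tool_pos: [0.5561, 0.3359, 0.1057]
ee_rot: [3.14, -0.004, 0.889]
wrist_force: [-0.6, 0.9, -1.0]
width: 0.0083
finger_force: 30.0
```

servo_tool(moves=[[-0.6,0.6,0,-0.5,1],[-1.4,1.3,0,-1.1,1],[-2.4,2.3,0,-2,1],[-3.5,3.3,0,-3,1],[-4.6,4.3,0,-4,1],[-5.7,5.4,0,-5,1],[-6.8,6.4,0,-6,1],[-7.8,7.3,0,-6.7,1],[-8.6,8.1,0,-7.13,1],[-9.13,8.6,0,-7.13,1]])

```text
time: 23.48
tool_pos: [0.5764, 0.0196, 0.1008]
ee_rot: [-3.137, 0.001, 1.634]
wrist_force: [0.0, -0.1, -0.1]
width: 0.0083
finger_force: 30.0
```

servo_tool(moves=[[0,0,0,0,1],[0,0,0,0,1],[0,0,0,0,1]])

```text
time: 23.73
tool_pos: [0.577, 0.0234, 0.1021]
ee_rot: [-3.139, -0.001, 1.635]
wrist_force: [0.0, 1.0, -2.4]
width: 0.0085
finger_force: 30.0
```

```bash
python3 -c "
from h import *
w=snap('wrist','w14');o=robot.get_obs();print(o['width'])
m=(cv2.cvtColor(w['image'],cv2.COLOR_BGR2HSV)[...,2]<70)
z=o['tool_pos'][2]+.004
e=proj(w,o['tool_pos'])[0];print('tcp px',e)
for a,c,k in blobs(w,(0,0,0),(179,255,60),150,(260,120,380,320))[:3]:print(int(a),c.round(1),cv2.boundingRect(k),rect(w,k,z))
go(.5781,.0228,.0107,93.7)
"
```

```text
0.008586412293938044
tcp px [316.84194881 251.50287444]
5030 [317.6 235.6] (287, 170, 63, 150) (array([577.6,  27.1]), array([81.9, 31.2]), -86.1)
1265 [361.  300.8] (342, 283, 38, 37) (array([602.6,  -1.5]), array([21.8, 20.2]), -85.3)
1132 [276.1 300.8] (260, 283, 35, 37) (array([557.3,  -4.6]), array([21.5, 18.8]), -86.2)
t 23.78 move [-0.05  0.04  3.67] turn 0.01 j6 -0.12 now [0.5772 0.0238 0.1026] 93.7
```

servo_tool(moves=[[-0.03,0.04,1,0,1],[-0.03,0.04,2,0,1],[-0.03,0.04,2.8,0,1],[-0.03,0.04,3.3,0,1],[-0.03,0.04,3.5,0,1],[-0.03,0.04,3.6,0,1],[-0.03,0.04,3.65,0,1],[-0.03,0.04,3.65,0,1],[-0.03,0.04,3.65,0,1],[-0.03,0.04,3.65,0,1]])

```text
time: 24.62
tool_pos: [0.58, 0.022, 0.0141]
ee_rot: [3.139, 0.0, 1.635]
wrist_force: [-0.1, 0.2, -0.5]
width: 0.0085
finger_force: 30.0
```

servo_tool(moves=[[0,0,0,0,1],[0,0,0,0,1],[0,0,0,0,1]])

```text
time: 24.87
tool_pos: [0.5793, 0.022, 0.0131]
ee_rot: [3.141, 0.0, 1.635]
wrist_force: [-0.4, -0.6, -1.0]
width: 0.0085
finger_force: 30.0
```

servo_tool(moves=[[0.02,-0.03,0.07,0,1],[0.02,-0.03,0.07,0,1],[0.02,-0.03,0.07,0,1],[0.02,-0.03,0.07,0,1],[0.02,-0.03,0.07,0,1]])

```text
time: 25.28
tool_pos: [0.5783, 0.0225, 0.011]
ee_rot: [3.142, -0.0, 1.635]
wrist_force: [-1.0, -1.0, -0.7]
width: 0.0085
finger_force: 30.0
```

servo_tool(moves=[[0,0,0.03,0,1],[0,0,0.03,0,1],[0,0,0.03,0,0.5],[0,0,0.03,0,0.5],[0,0,0.03,0,0.5],[0,0,0.03,0,0.5],[0,0,0.03,0,0.5]])

```text
time: 25.87
tool_pos: [0.5784, 0.0225, 0.0104]
ee_rot: [3.141, -0.0, 1.635]
wrist_force: [-0.2, 0.2, -0.1]
width: 0.0381
finger_force: 0.0
```

servo_tool(moves=[[0,0,-1,0,0.5],[0,0,-2,0,0],[0,0,-3.2,0,0],[0,0,-4.4,0,0],[0,0,-5,0,0],[0,0,-5,0,0],[0,0,-5,0,0]])

```text
time: 26.45
tool_pos: [0.5788, 0.0224, 0.1361]
ee_rot: [3.139, 0.0, 1.635]
wrist_force: [0.4, -0.1, 0.3]
width: 0.0833
finger_force: 0.0
```

```bash
python3 -c "
from h import *
import pickle
w=snap('wrist','w15');pickle.dump(w,open('w15.pkl','wb'))
for a,c,k in blobs(w,(0,0,0),(179,255,70),150,(240,100,400,280))[:2]:print(int(a),c.round(1),cv2.boundingRect(k),rect(w,k,.013))
t=snap('top','t2')
go(.4196,.294,.13,180-28.5)
"
```

```text
1732 [315.5 190.3] (298, 149, 38, 99) (array([574.3,  22.8]), array([86.9, 31.4]), 84.1)
t 26.55 move [11.24 -5.59  0.15] turn -9.64 j6 -0.12 now [0.5772 0.0225 0.1332] 93.7
```

servo_tool(moves=[[11.25,-5.63,0.2,-9.63,0],[11.25,-5.63,0.2,-9.63,0],[11.25,-5.63,0.2,-9.63,0],[11.25,-5.63,0.2,-9.63,0],[11.25,-5.63,0.2,-9.63,0],[11.25,-5.63,0.2,-9.63,0],[11.25,-5.63,0.2,-9.63,0],[11.25,-5.63,0.2,-9.63,0],[11.25,-5.63,0.2,-9.63,0],[11.25,-5.63,0.2,-9.63,0]])

```text
time: 27.38
tool_pos: [0.4182, 0.2942, 0.1281]
ee_rot: [-3.138, -0.002, 2.645]
wrist_force: [0.3, 0.4, -0.6]
width: 0.094
finger_force: 0.0
```

servo_tool(moves=[[0,0,0,0,0],[0,0,0,0,0],[0,0,0,0,0]])

```text
time: 27.63
tool_pos: [0.4204, 0.2928, 0.1298]
ee_rot: [-3.141, -0.0, 2.641]
wrist_force: [1.6, -0.2, -0.6]
width: 0.094
finger_force: 0.0
```

```bash
python3 -c "
from h import *
import pickle
w=pickle.load(open('w15.pkl','rb'))
m=(cv2.cvtColor(w['image'],cv2.COLOR_BGR2HSV)[...,2]<70)
rows=range(190,222);cs=[np.flatnonzero(m[r,295:340]).mean()+295 for r in rows];print([len(np.flatnonzero(m[r,295:340])) for r in rows])
P=plane(w,np.c_[cs,list(rows)],.012)[:,:2];L=cv2.fitLine(P.astype(np.float32),1,0,.01,.01).ravel();print('key angle',np.degrees(np.arctan2(L[1],L[0])),L[2:])
w=snap('wrist','w16');pickle.dump(w,open('w16.pkl','wb'))
e=proj(w,[.4196,.294,.012])[0].astype(int);print(e)
for a,c,k in blobs(w,(112,80,10),(135,255,200),150,(e[0]-70,e[1]-80,e[0]+70,e[1]+80))[:3]:print(int(a),c.round(1),cv2.boundingRect(k),rect(w,k,.008))
go(.4196,.294,.004,151.5)
"
```

```text
[10, 10, 10, 10, 6, 6, 10, 10, 10, 10, 10, 10, 10, 10, 10, 10, 10, 10, 10, 10, 10, 5, 6, 6, 7, 7, 7, 7, 7, 6, 7, 7]
key angle -86.243004 [0.5792838  0.01600014]
[319 199]
1456 [320.6 198.5] (306, 168, 30, 60) (array([419.4, 294.9]), array([52.3, 25.3]), -27.9)
t 27.68 move [0.05 0.02 5.04] turn -0.03 j6 -0.57 now [0.4204 0.2929 0.13  ] 151.3
```

servo_tool(moves=[[0.07,0.05,1.5,0,0.3],[0.07,0.05,3,0,0.3],[0.07,0.05,4.2,0,0.3],[0.07,0.05,4.8,0,0.3],[0.07,0.05,5.04,0,0.3],[0.07,0.05,5.04,0,0.3],[0.07,0.05,5.04,0,0.3]])

```text
time: 28.27
tool_pos: [0.4199, 0.296, 0.0053]
ee_rot: [3.14, 0.001, 2.643]
wrist_force: [-0.1, -0.2, -0.0]
width: 0.0659
finger_force: 0.0
```

servo_tool(moves=[[0,0,0,0,0.3],[0,0,0,0,1],[0,0,0,0,1],[0,0,0,0,1],[0,0,0,0,1],[0,0,0,0,1],[0,0,0,0,1],[0,0,0,0,1],[0,0,0,0,1],[0,0,0,0,1]])

```text
time: 29.1
tool_pos: [0.4187, 0.2961, 0.0043]
ee_rot: [3.141, -0.0, 2.644]
wrist_force: [-1.3, 0.5, -0.3]
width: 0.0255
finger_force: 30.0
```

servo_tool(moves=[[0,0,-1,0,1],[0,0,-2,0,1],[0,0,-3,0,1],[0,0,-4,1,1],[0,0,-4.3,2,1],[0,0,-4.3,3,1],[0,0,-4.3,4,1],[0,0,-4.3,4,1]])

```text
time: 29.77
tool_pos: [0.4188, 0.2961, 0.112]
ee_rot: [3.141, 0.0, 2.223]
wrist_force: [-0.6, -0.2, -0.4]
width: 0.0254
finger_force: 30.0
```

```bash
python3 -c "
from h import *
go(.647,.1569,.11,3.7);o=robot.get_obs();print(o['width'],o['finger_force'])
"
```

```text
t 29.77 move [-9.96  3.87  0.08] turn -9.39 j6 -0.15 now [0.4188 0.2961 0.112 ] 127.4
0.025382095922174178 29.994344115257263
```

servo_tool(moves=[[-0.8,0.3,0,1,1],[-1.8,0.7,0,2,1],[-3,1.2,0,3,1],[-4.2,1.6,0,4,1],[-5.4,2.1,0,5,1],[-6.6,2.6,0,6,1],[-7.8,3,0,7,1],[-8.8,3.4,0,8,1],[-9.6,3.7,0,9,1],[-9.96,3.87,0,10,1]])

```text
time: 30.6
tool_pos: [0.6489, 0.1548, 0.1105]
ee_rot: [-3.141, 0.001, 1.173]
wrist_force: [-0.4, 0.6, -0.2]
width: 0.0257
finger_force: 30.0
```

servo_tool(moves=[[0,0,0,1,1],[0,0,0,2,1],[0,0,0,3,1],[0,0,0,4,1],[0,0,0,5,1],[0,0,0,6,1],[0,0,0,7,1],[0,0,0,8,1],[0,0,0,9,1],[0,0,0,10,1]])

```text
time: 31.43
tool_pos: [0.6467, 0.1572, 0.111]
ee_rot: [3.142, 0.001, 0.128]
wrist_force: [0.4, -0.8, -0.2]
width: 0.0253
finger_force: 30.0
```

```bash
python3 -c "
from h import *
go(.647,.1569,.006,3.7);o=robot.get_obs();print(o['joint_positions'])
w=snap('wrist','w17');z=o['tool_pos'][2]
for a,c,k in blobs(w,(112,80,10),(135,255,200),150,(240,130,400,350))[:2]:print(int(a),c.round(1),cv2.boundingRect(k),rect(w,k,z+.005))
"
```

```text
t 31.43 move [0.01 0.01 4.2 ] turn 0.61 j6 1.6 now [0.6467 0.1572 0.111 ] 7.3
[1.53284001e-01 3.77325264e-01 1.20894503e+00 2.95450998e-05
 1.55658832e+00 1.59585095e+00]
3997 [317.8 256.5] (293, 207, 51, 98) (array([648. , 155.6]), array([54. , 25.8]), 6.8)
```

servo_tool(moves=[[0,0,1,0.6,1],[0,0,2,0.6,1],[0,0,3,0.6,1],[0,0,3.7,0.6,1],[0,0,4,0.6,1],[0,0,4.15,0.6,1],[0,0,4.2,0.6,1],[0,0,4.2,0.6,1],[0,0,4.2,0.6,1],[0,0,4.2,0.6,1]])

```text
time: 32.32
tool_pos: [0.6482, 0.1575, 0.0086]
ee_rot: [-3.141, -0.003, 0.068]
wrist_force: [0.3, -1.2, -0.4]
width: 0.026
finger_force: 30.0
```

```bash
python3 -c "
from h import *
go(.647,.1569,.0050,3.7)"
```

```text
t 32.32 move [-0.05  0.02  0.14] turn 0.03 j6 1.66 now [0.6482 0.1575 0.0086] 3.9
```

servo_tool(moves=[[-0.03,0,0.08,0,1],[-0.03,0,0.08,0,1],[-0.03,0,0.08,0,1],[-0.03,0,0.08,0,1],[-0.03,0,0.08,0,1]])

```text
time: 32.73
tool_pos: [0.6463, 0.1572, 0.0048]
ee_rot: [-3.142, -0.0, 0.068]
wrist_force: [-0.0, 0.1, 0.3]
width: 0.0256
finger_force: 30.0
```

servo_tool(moves=[[0,0,0.02,0,0.35],[0,0,0.02,0,0.35],[0,0,0.02,0,0.35],[0,0,0.02,0,0.35],[0,0,0.02,0,0.35],[0,0,0.02,0,0.35]])

```text
time: 33.23
tool_pos: [0.6463, 0.1573, 0.0043]
ee_rot: [-3.142, -0.0, 0.068]
wrist_force: [-0.9, 0.3, -0.5]
width: 0.0601
finger_force: 0.0
```

servo_tool(moves=[[0,0,-1,0,0.35],[0,0,-2,0,0.2],[0,0,-3,0,0],[0,0,-4,0,0],[0,0,-5,0,0],[0,0,-6,0,0],[0,0,-6,0,0],[0,0,-6,0,0]])

```text
time: 33.9
tool_pos: [0.6474, 0.1574, 0.1566]
ee_rot: [-3.141, -0.005, 0.068]
wrist_force: [-0.3, -0.8, -1.4]
width: 0.094
finger_force: 0.0
```

```bash
python3 -c "
from h import *
w=snap('wrist','w18')
e=proj(w,[.647,.157,.01])[0].astype(int);print(e)
for a,c,k in blobs(w,(112,80,10),(135,255,200),150,(e[0]-80,e[1]-80,e[0]+80,e[1]+80))[:2]:print(int(a),c.round(1),cv2.boundingRect(k),rect(w,k,.008))
for a,c,k in blobs(w,(0,150,40),(8,255,255),200)[:2]:print('tin',int(a),cv2.boundingRect(k),rect(w,k,.036))
go(.5,0.05,.25,3.7)"
```

```text
[316 197]
1221 [318.  197.5] (305, 170, 27, 55) (array([646.9, 155.5]), array([51.9, 24.7]), 4.0)
tin 7421 (267, 239, 99, 80) (array([576.4, 152.4]), array([88.2, 78.1]), -86.0)
tin 403 (529, 0, 111, 9) (array([816.6, -34.9]), array([84.3,  5.5]), -86.1)
t 33.95 move [-6.12  3.88 -3.84] turn 0.03 j6 1.66 now [0.6463 0.1572 0.1541] 3.9
```

servo_tool(moves=[[0,0,-1.5,0,0],[-3,1.5,-3,0,0],[-10.2,4.8,-5.8,0,0],[-10.2,4.8,-5.8,0,0],[-10.2,4.8,-5.8,0,0],[-10.2,4.8,-5.8,0,0],[-10.2,4.8,-5.8,0,0],[-10.2,4.8,-5.8,0,0],[-10.2,4.8,-5.8,0,0],[-10.2,4.8,-5.8,0,0]])

```text
time: 34.78
tool_pos: [0.3987, 0.0195, 0.2997]
ee_rot: [3.141, -0.002, 0.065]
wrist_force: [0.3, 0.1, 0.1]
width: 0.0941
finger_force: 0.0
```

servo_tool(moves=[[0,0,0,0,0],[0,0,0,0,0],[0,0,0,0,0],[0,0,0,0,0],[0,0,0,0,0],[0,0,0,0,0]])

```text
time: 35.28
tool_pos: [0.4003, 0.0206, 0.2986]
ee_rot: [-3.141, 0.001, 0.068]
wrist_force: [0.0, 0.3, -0.2]
width: 0.094
finger_force: 0.0
```

```bash
python3 -c "
from h import *
w=snap('wrist','w19');t=snap('top');s=snap('side')
a=cv2.resize(w['image'],(400,250));b=cv2.resize(s['image'][80:330,180:580],None,fx=1,fy=1)
c=cv2.resize(t['image'][100:260,150:500],(800,350));cv2.imwrite('pics/fin.png',np.vstack([np.hstack([a,b]),c]))"
```

```text
(no output)
```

View pics/fin.png

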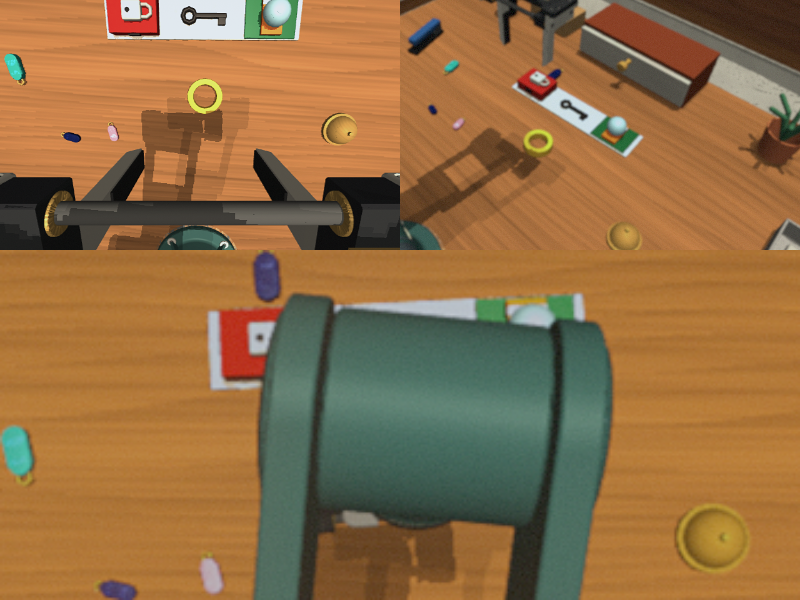

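The final composite shows everything in place. The padlock is on the lid at (134,12), the key is mid-runner at (204,15), and the weight is on the badge and pad at (275,14). The fob is behind the tin at (266,276), and the bell and tape have not moved.

```bash
python3 -c "
from bench import robot
print(robot.close_job())"
```

```text
the job is handed in; nothing more can be done
None
```

The job is handed in after about 35 s of robot time: badge, paperweight, padlock, key and fob were placed in the order asked, everything is released, and the bell and tape were left alone; the result of the judging was not shown.

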